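Load the blood-tube reader and latch its guard

TASK

Take the orange-capped tube from the blue rack and stand it fully home in the round well of the tube reader. Then, with the fingers against its yellow push strip, gently slide the reader's clear guard shut over the tube until you feel its latch click, and leave it latched: go by feel, never lean on the guard hard (22 N damages it), and leave the other tubes and the other things on the bench where they are.

Things in the scene. Friction and masses are not known exactly. Their poses are not given: they have to be found in the camera images.
- tube_orange_mid (a point): tube to load: clear, 13 mm across, white label, orange cap 17 mm across on the top 18 mm; 88 mm tall, about 16 g, upright in a hole of the rack. Point: on its axis half-way up, 44 mm above its foot (52 mm above the bench in the rack); z up the tube. Grip the cap, which spans 26 to 44 mm above the point.
- tube_p1_mid (a point): bystander: a tube of the same size with a purple cap in the rack (point half-way up)
- tube_p2_mid (a point): bystander: another purple-capped tube in the rack (point half-way up)
- tube_p3_mid (a point): bystander: another purple-capped tube in the rack (point half-way up)
- rack: blue tube rack fixed to the bench, 56 x 210 x 55 mm high, origin under its centre, z up. One row of five square 15.5 mm holes along its y axis at -80, -40, 0, 40, 80 mm; four hold tubes in any order. The caps stand 23 to 41 mm above its top plate. Gripping across its x axis clears the neighbours best.
- reader: white tube reader fixed to the bench, flat deck 85 mm high, 200 x 350 mm; origin on the bench under the middle of the slide track, z up, y the way the guard opens. Deck spans x -125 to 75, y -175 to 175 mm. A blue console 21 mm higher than the deck covers x below -77 mm. Somewhere at y = -129 to -99 mm stands a clear end wall 58 mm above the deck.
- well (a point): centre of the well's mouth, at deck height, ringed blue, at reader x 0, y -60 mm; axes as the reader's. Round, 16 mm wide, 2.5 mm chamfer, 45 mm deep: the seated tube's half-way point is 1 mm below this point, its cap 25 to 43 mm above. The end wall stands 36 to 66 mm off on the -y side; grip across x here.
- guard (a joint): travel of the sliding guard in m along the reader's y: 0.10 to 0.122 at the start (open), -0.022 to 0.008 shut. A clear hood with blue edges, 90 (x) x 80 (y) x 58 mm high, open below and at its -y end, its middle over the well at 0; a steel tongue on its +x side reaches 30 mm ahead of the -y end. About 1.5 N of friction; stays where left. 300 g.
- guard_push (a point): centre of the outer face of the yellow push strip (84 mm wide, 26 high) on the guard's +y end; moves with it; 46 mm in +y from the guard's middle, 23 mm above the deck, 35 mm below the hood's top. Axes as the reader's. Push along -y with closed fingers lowered behind it: at least 50 mm of deck there is free. Meet it at 30 mm/s or less; over 22 N on the guard damages it.
- latch (a point): nominal place of the latch, in a grey block 40 mm above the deck with a red pin on top that rises 7 mm and drops at the click. This point is fixed to the reader, but the block is adjusted along y: caught, the guard rests at a travel anywhere from -0.022 to 0.008, which no reading tells beforehand, only feel (or sight). A hard stop lies 1.5 mm beyond.
- guard_top (a point): centre of the guard's top, moves with it. Push needed: about 1.5 N at first; from 36 mm before its caught position 5 N (ejector spring), from 17 mm before about 10 N, rising to 14 N at 3 mm before. There the latch clicks: the guard snaps on by itself and the push falls by 5 N or more. Past the catch: 10 N, then a hard stop. Uncaught and let go it springs back to 0.014 or more.
- slide_box: bystander: red and white carton 55 x 80 x 36 mm, origin under its centre
- vial: bystander: small jar 28 mm wide, 45 mm tall, white lid
- reagent: bystander: bottle 64 mm wide, 130 mm tall, blue cap
- dish: bystander: white dish 90 mm wide, 30 mm tall

How it is judged:
By the outcome, as a careful person would: the job done as asked, in the order asked, and still so for the second after the job is handed in, with the robot touching nothing.
It also fails if it takes over 70 s, if anything falls off the work surface, if the arm or the gripper's body presses on something with over 40 N, if the wrist force passes 120 N, or if a joint passes its speed limit or range.

ROBOT

A 7-joint arm with a two-finger parallel gripper is mounted at the origin on the work surface. World frame = base frame: x ahead of the robot, y to its left, z up, the work surface at z = 0. Lengths are in m, angles in rad, forces in N, time in s.
With the tool pointing down it reaches from about 0.4 to 0.85 m from the base axis. Payload 10.4 kg.
Tool frame: the origin (TCP) lies midway between the tips of the shut fingers; the grasp point (between the pads) lies 19 mm behind it; x points along the fingers, y is the direction in which the jaws open and shut, and the axes are right-handed (so a half turn about x gives the same grasp; the last joint's range is limited). The gripper opens to 87 mm and grips with 3 to 60 N. Pads are 19 mm wide; open, the fingers measure 117 mm over their backs; the gripper's body (75 mm by 190 mm) begins 51 mm behind the grasp point.
Start: joints at [1.235, 0.332, -0.065, 1.46, 0.022, 1.35, -0.088], TCP at [0.192, -0.595, 0.223] pointing down, gripper open.
Joint ranges: [-2.6, 2.6], [-0.5, 2.12], [-1.47, 1.34], [0.16, 2.42], [-1.27, 4.41], [0.06, 2.06], [-2.6, 2.6]. Speed limits (rad/s): [2.22, 2.22, 2.79, 2.79, 3.14, 3.14, 3.14].

INTERFACE

Orientations are given as a unit quaternion [x, y, z, w].
In Python, from bench import r gives the robot as it stands.
- The arm moves only by the shell command python3 -m jog 'ROWS' [OPENING] [FORCE]. ROWS is JSON, a list of rows, each an object with "slide": the shift along the tool's x, y, z in cm, a list of three; "roll": the turn about the tool's x in degrees. A call has 1 to 5 rows; each row is the pose to reach, as a shift and turn from the pose measured when the call began, along the tool's axes at that moment; what a row does not reach only later rows make up. A row lasts 1/12 s, in which the tool goes at most 41.7 mm and 7.16 degrees, less where a joint would pass 70% of its speed; a pose out of reach is approached as far as the arm can. A call with a gripper value outside its range is refused whole. OPENING is the closure, from 0 (fully open) to 1 (shut), set as the call begins (- or left out, the last holds). The fingers move at their own pace and stop on an object; FORCE is the grip in N (left out, the last holds). Time passes only in rows, so rows that repeat a pose let the fingers close. It gives the time, the measured TCP pose, the force and the opening at its end, in the units of the state.
- r.read_state(): the state, without advancing time (a new reading comes with each control period).
- r.camera(name): name is "side" or "top" or "wrist"; returns the picture (384x512x3 uint8, red, green, blue); there is no depth.
- r.camera_info(name): a dict with "intrinsics" (3x3 intrinsics, pixels), "R" (3x3) and "t" (3): a world point X has camera coordinates R X + t; the wrist camera has in their place "hand_eye" (4x4, takes a point from camera to tool coordinates, whose origin is the TCP and whose axes are the tool frame's). Camera axes: x right, y down, z forward; pixel columns grow to the right and rows downward; lengths in m; the calibration is good to about 2 mm. A picture is of the moment at which its call begins: read the wrist's pose just before it. camera_info takes no time and is no camera call.
- r.close_job(): hands the job in, once; it reports no verdict.
The state is a dict: "time": time; "joint_positions": joint angles; "joint_vel": joint speeds; "joint_torque": joint torques, N m; "ee_pos": TCP position; "eef_rot": TCP orientation; "ft_force": force on the tool from outside, world axes, zero at the start; "torque": the same for the moment, N m; "width": finger opening in m.
Only numpy, scipy, OpenCV 4.12 (cv2) and the standard library are available. Lean on these libraries where they do the work, as an engineer would, in place of code of your own. Each camera call takes 0.05 s, during which the arm holds its last target.

## Working session

There is one attempt and no reset: what is moved stays moved. The work goes in short steps, Python scripts to look and compute and a shell command to move; the robot and the scene stay as the last step left them, time stands still between calls to the robot, and variables do not carry over. Pictures are saved under pics/ and viewed, and the job is handed in when it is done.

```bash
ls; mkdir -p pics; python3 - <<'E'
from bench import r
import cv2,json,numpy as np
s=r.read_state()
print({k:np.round(v,4).tolist() for k,v in s.items()})
for n in ["side","top","wrist"]:
    im=r.camera(n); cv2.imwrite(f"pics/{n}0.png",cv2.cvtColor(im,cv2.COLOR_RGB2BGR))
    print(n,{k:np.round(v,4).tolist() for k,v in r.camera_info(n).items()})
E
```

```text
pics
{'time': 0.0, 'joint_positions': [1.2354, 0.3329, -0.0647, 1.4609, 0.0216, 1.3499, -0.0885], 'joint_vel': [0.0025, 0.0009, 0.0005, 0.0019, -0.0016, 0.0002, 0.0003], 'joint_torque': [0.0003, -62.3259, 0.0248, -38.9895, -0.0613, 0.0399, 0.0002], 'ee_pos': [0.1922, -0.5943, 0.2218], 'eef_rot': [-0.6984, -0.1107, 0.6986, -0.1097], 'ft_force': [0.475, -1.13, -0.4229], 'torque': [0.0354, -0.0079, -0.0529], 'width': 0.0872}
side {'intrinsics': [[390.7977, 0.0, 248.9176], [0.0, 390.7977, 189.4302], [0.0, 0.0, 1.0]], 'R': [[0.9293, -0.3691, -0.0143], [-0.2654, -0.6403, -0.7208], [0.2569, 0.6736, -0.693]], 't': [-0.5377, 0.2981, 0.9866]}
top {'intrinsics': [[409.2075, 0.0, 263.9883], [0.0, 409.2075, 184.592], [0.0, 0.0, 1.0]], 'R': [[0.0201, -0.9998, -0.0098], [-0.992, -0.0187, -0.1246], [0.1244, 0.0122, -0.9922]], 't': [0.1212, 0.5964, 1.2594]}
wrist {'intrinsics': [[302.2004, 0.0, 253.4314], [0.0, 302.2004, 190.5735], [0.0, 0.0, 1.0]], 'hand_eye': [[-0.0001, -0.2492, 0.9685, -0.1631], [1.0, -0.0001, 0.0001, -0.0004], [0.0, 0.9685, 0.2492, -0.0695], [0.0, 0.0, 0.0, 1.0]]}
```

View pics/side0.png

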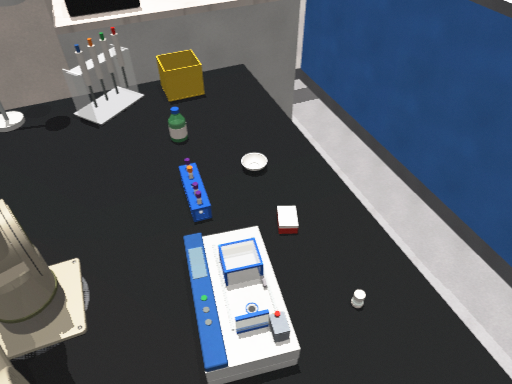

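View pics/top0.png

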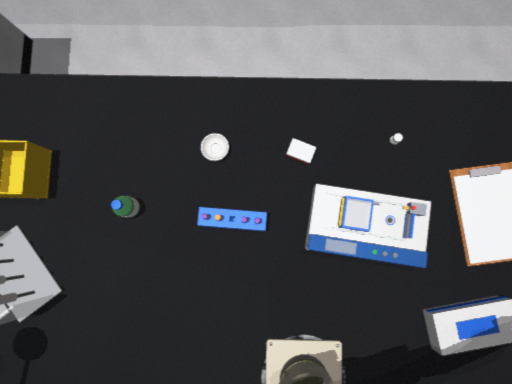

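View pics/wrist0.png

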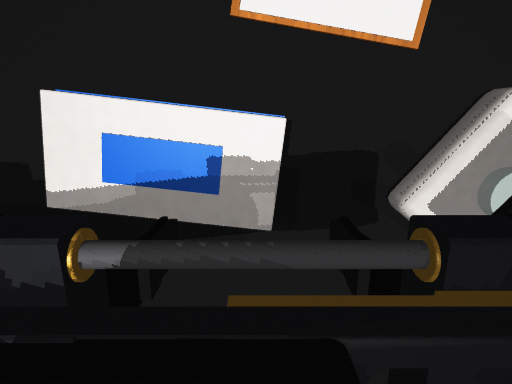

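The top view shows the rack at about (232,219) with the orange cap at (218,217). The reader is at about (370,225), the well ring at (390,220), and the guard at (357,213). I'll zoom in to measure.

```bash
python3 - <<'E'
import cv2,numpy as np
a=cv2.imread('pics/top0.png')
def z(im,x0,y0,w,h,s,n):
    cv2.imwrite(n,cv2.resize(im[y0:y0+h,x0:x0+w],None,fx=s,fy=s,interpolation=cv2.INTER_CUBIC))
z(a,300,175,140,100,5.5,'pics/zt.png')
z(a,190,195,90,50,8,'pics/zr.png')
b=cv2.imread('pics/side0.png')
z(b,175,150,130,220,2.7,'pics/zs.png')
E
```

```text
(no output)
```

View pics/zt.png

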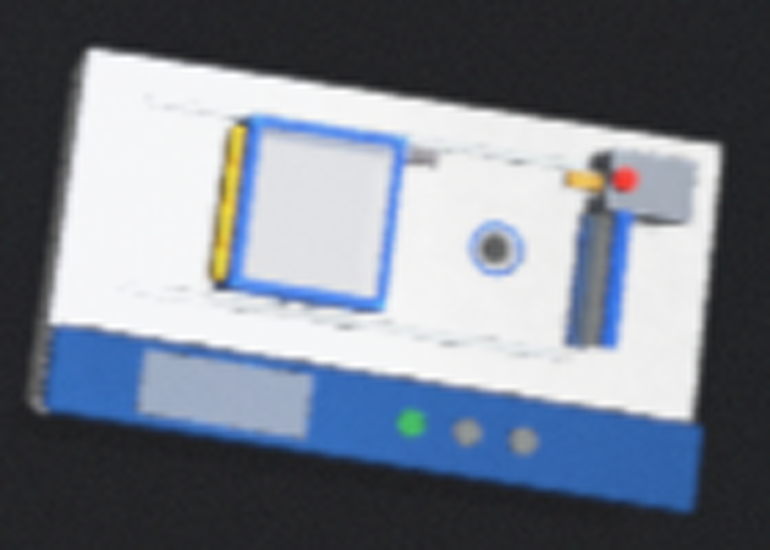

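View pics/zr.png

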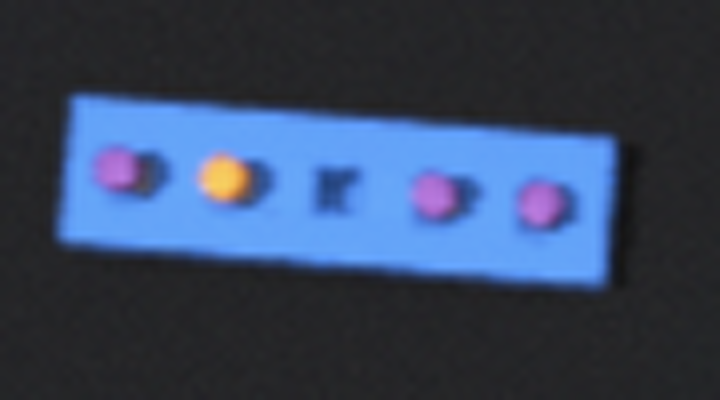

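View pics/zs.png

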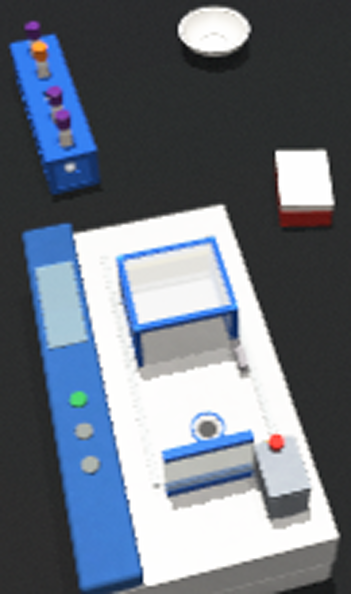

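```bash
cat > h.py <<'E'
import numpy as np, cv2
from bench import r
def ray(n,uv,z,info=None,pose=None):
    c=r.camera_info(n); K=np.array(c["intrinsics"])
    d=np.linalg.solve(K,[uv[0],uv[1],1.])
    R=np.array(c["R"]);t=np.array(c["t"])
    o=-R.T@t; d=R.T@d
    return o+d*(z-o[2])/d[2]
def fit(M,W):  # 2D rigid model->world
    M=np.array(M,float);W=np.array(W,float)[:,:2]
    m=M.mean(0);w=W.mean(0)
    H=(M-m).T@(W-w); a=np.arctan2(H[0,1]-H[1,0],H[0,0]+H[1,1])
    R=np.array([[np.cos(a),-np.sin(a)],[np.sin(a),np.cos(a)]])
    t=w-R@m
    return a,t,R,(W-(M@R.T+t))
def proj(n,X):
    c=r.camera_info(n);p=np.array(c["intrinsics"])@(np.array(c["R"])@X+np.array(c["t"]));return p[:2]/p[2]
E
python3 - <<'E'
from h import *
zt=lambda u,v:(300+(u+.5)/5.5-.5,175+(v+.5)/5.5-.5)
zr=lambda u,v:(190+(u+.5)/8-.5,195+(v+.5)/8-.5)
zs=lambda u,v:(175+(u+.5)/2.7-.5,150+(v+.5)/2.7-.5)
W=[ray('top',zt(88,48),.085),ray('top',zt(721,143),.085),ray('top',zt(692,511),.106)]
M=[(.075,.175),(.075,-.175),(-.125,-.175)]
a,t,R,res=fit(M,W);print('reader',np.degrees(a),t,res*1e3)
print('well model',R@[0,-.06]+t,'well top img',ray('top',zt(496,248),.085),'side',ray('side',zs(207,428),.085))
print('guard top ctr', [ (R.T@(ray('top',zt(*p),.143)[:2]-t)).round(4) for p in [(248,117),(404,140),(380,308),(232,287)]])
print('strip', [ (R.T@(ray('top',zt(*p),.085+.036)[:2]-t)).round(4) for p in [(232,125),(213,283)]])
print('latch pin', R.T@(ray('top',zt(624,180),.085+.047)[:2]-t))
W=[ray('top',zr(*p),.055) for p in [(70,95),(615,135),(607,288),(58,242)]]
M=[(.028,.105),(.028,-.105),(-.028,-.105),(-.028,.105)]
a,t,R,res=fit(M,W);print('rack',np.degrees(a),t,(res*1e3).round(1))
for p in [(117,168),(223,177),(435,195),(541,205)]:
    w=ray('top',zr(*p),.096)[:2];print(w,R.T@(w-t))
print('orange model',R@[0,.04]+t, 'side',ray('side',zs(39,47),.096))
from scipy.spatial.transform import Rotation as Ro
print(Ro.from_quat(r.read_state()['eef_rot']).as_matrix().round(3))
E
```

```text
reader -7.764931446826292 [ 0.49771026 -0.1885199 ] [[-0.7426264   0.04904981]
 [ 0.36274506 -1.30855029]
 [ 0.37988134  1.25950049]]
well model [ 0.48960371 -0.24796974] well top img [ 0.488657   -0.24886271  0.085     ] side [ 0.48613568 -0.25097429  0.085     ]
guard top ctr [array([0.0425, 0.0923]), array([0.0431, 0.0098]), array([-0.046 ,  0.0114]), array([-0.0471,  0.0889])]
strip [array([0.0397, 0.0964]), array([-0.0455,  0.0953])]
latch pin [ 0.0412566  -0.11001996]
rack -3.267077039787621 [0.48473765 0.23046052] [[ 0.8  1.8]
 [ 1.3 -0.8]
 [-1.8 -2. ]
 [-0.3  1. ]]
[0.48957212 0.30969329] [0.00031111 0.07937951]
[0.48698283 0.26975203] [2.29136877e-06 3.93556012e-02]
[0.48181446 0.19002707] [-0.00061412 -0.04053433]
[0.47886223 0.15023491] [-0.00129378 -0.08043007]
orange model [0.48701727 0.27039551] side [0.48428765 0.26600717 0.096     ]
[[-0.     0.308 -0.951]
 [ 0.001 -0.951 -0.308]
 [-1.    -0.001  0.   ]]
```

```bash
cat > plan.py <<'E'
import sys,numpy as np
from h import *
from scipy.spatial.transform import Rotation as Ro
def plan(x,y,z,yaw):
    s=r.read_state();R=Ro.from_quat(s['eef_rot']).as_matrix()
    d=R.T@(np.array([x,y,z])-s['ee_pos'])*100
    cy=np.degrees(np.arctan2(R[1,1],R[0,1]))
    roll=-((yaw-cy+180)%360-180)
    print('t',round(s['time'],2),'pos',s['ee_pos'].round(4),'yaw',cy.round(2),'tilt',np.degrees(np.arccos(-R[2,0])).round(2),'slide',d.round(2),'roll',roll.round(2),'F',s['ft_force'].round(2),'w',s['width'].round(4),'tau',s['torque'].round(3))
if __name__=='__main__': plan(*map(float,sys.argv[1:5]))
E
python3 plan.py 0.36 -0.45 0.27 -36; python3 plan.py 0.47 -0.25 0.27 -3.3
```

```text
Traceback (most recent call last):
  File "plan.py", line 10, in <module>
    if __name__=='__main__': plan(*map(float,sys.argv[1:5]))
                             ~~~~^^^^^^^^^^^^^^^^^^^^^^^^^^^
  File "plan.py", line 9, in plan
    print('t',round(s['time'],2),'pos',s['ee_pos'].round(4),'yaw',cy.round(2),'tilt',np.degrees(np.arccos(-R[2,0])).round(2),'slide',d.round(2),'roll',roll.round(2),'F',s['ft_force'].round(2),'w',s['width'].round(4),'tau',s['torque'].round(3))
                                                                                                                                                                                                    ^^^^^^^^^^^^^^^^
AttributeError: 'float' object has no attribute 'round'
Traceback (most recent call last):
  File "plan.py", line 10, in <module>
    if __name__=='__main__': plan(*map(float,sys.argv[1:5]))
                             ~~~~^^^^^^^^^^^^^^^^^^^^^^^^^^^
  File "plan.py", line 9, in plan
    print('t',round(s['time'],2),'pos',s['ee_pos'].round(4),'yaw',cy.round(2),'tilt',np.degrees(np.arccos(-R[2,0])).round(2),'slide',d.round(2),'roll',roll.round(2),'F',s['ft_force'].round(2),'w',s['width'].round(4),'tau',s['torque'].round(3))
                                                                                                                                                                                                    ^^^^^^^^^^^^^^^^
AttributeError: 'float' object has no attribute 'round'
```

```bash
sed -i "s/s\['width'\].round(4)/round(float(s['width']),4)/" plan.py
python3 plan.py 0.36 -0.45 0.27 -36; python3 plan.py 0.47 -0.25 0.27 -3.3
```

```text
t 0.15 pos [ 0.1922 -0.5944  0.222 ] yaw -72.08 tilt 0.06 slide [ -4.8   -8.58 -20.41] roll -36.08 F [ 0.55 -0.43  0.34] w 0.0867 tau [0.01  0.007 0.008]
t 0.15 pos [ 0.1922 -0.5944  0.222 ] yaw -72.08 tilt 0.06 slide [ -4.78 -24.23 -37.03] roll -68.78 F [ 0.55 -0.43  0.34] w 0.0867 tau [0.01  0.007 0.008]
```

```bash
python3 -m jog '[{"slide":[-3,-1,-3],"roll":-7},{"slide":[-4.8,-3,-7],"roll":-14},{"slide":[-4.8,-5,-11],"roll":-21},{"slide":[-4.8,-7,-15],"roll":-28},{"slide":[-4.8,-8.5,-19],"roll":-35}]' 0
python3 plan.py 0.46 -0.28 0.27 -3.3
```

```text
time: 0.57
ee_pos: [0.3365, -0.4629, 0.2705]
eef_rot: [-0.632, -0.317, 0.632, -0.317]
ft_force: [1.2, -0.3, 0.5]
width: 0.0867
t 0.57 pos [ 0.3365 -0.4629  0.2705] yaw -36.76 tilt 0.02 slide [  0.05  -1.06 -22.04] roll -33.46 F [ 1.18 -0.32  0.45] w 0.0867 tau [-0.037 -0.061 -0.   ]
```

```bash
python3 -m jog '[{"slide":[0,0,-4],"roll":-7},{"slide":[0,0,-8],"roll":-14},{"slide":[0,-0.5,-12],"roll":-21},{"slide":[0,-1,-16],"roll":-28},{"slide":[0,-1,-20],"roll":-33.5}]'
python3 plan.py 0.48 -0.1 0.27 -3.3
```

```text
time: 0.98
ee_pos: [0.4485, -0.2946, 0.2706]
eef_rot: [-0.512, -0.487, 0.513, -0.487]
ft_force: [1.2, -0.4, -0.4]
width: 0.0871
t 0.98 pos [ 0.4485 -0.2946  0.2706] yaw -2.89 tilt 0.03 slide [  0.06   2.16 -19.6 ] roll 0.41 F [ 1.19 -0.43 -0.36] w 0.0871 tau [-0.105 -0.181  0.078]
```

```bash
cat >> h.py <<'E'
from scipy.spatial.transform import Rotation as _Ro
def snap(fn):
    import json
    s=r.read_state(); im=r.camera('wrist')
    cv2.imwrite(fn,cv2.cvtColor(im,cv2.COLOR_RGB2BGR))
    json.dump([list(map(float,s['ee_pos'])),list(map(float,s['eef_rot']))],open(fn+'.json','w')); return im
def wray(fn,uv,z):
    import json
    p,q=json.load(open(fn+'.json'));R=_Ro.from_quat(q).as_matrix()
    c=r.camera_info('wrist');H=np.array(c['hand_eye'])
    o=R@H[:3,3]+p; d=R@H[:3,:3]@np.linalg.solve(np.array(c['intrinsics']),[uv[0],uv[1],1.])
    return o+d*(z-o[2])/d[2]
E
python3 -c "
from h import *
snap('pics/w1.png')"
```

```text
(no output)
```

View pics/w1.png

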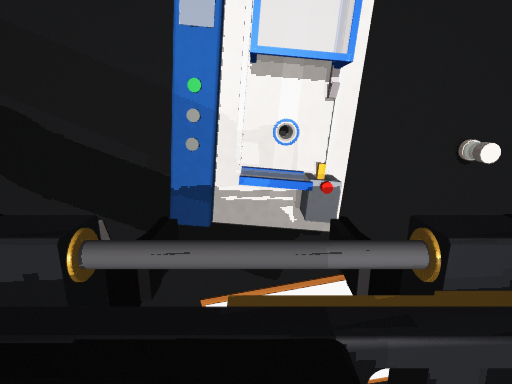

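The well ring is at (286,131), the guard's -y edge at (255–352, 48–64), and the red pin at (327,187). The view down to the deck is clear.

```bash
python3 - <<'E'
from h import *
im=cv2.imread('pics/w1.png'); c=im[95:210,225:365]
cv2.imwrite('pics/w1z.png',cv2.resize(c,None,fx=5,fy=5,interpolation=cv2.INTER_CUBIC))
hsv=cv2.cvtColor(im,cv2.COLOR_BGR2HSV);m=cv2.inRange(hsv,(100,120,60),(125,255,255))
sub=np.zeros_like(m);sub[112:150,268:304]=m[112:150,268:304]
ct,_=cv2.findContours(sub,cv2.RETR_EXTERNAL,cv2.CHAIN_APPROX_NONE);k=max(ct,key=cv2.contourArea)
e=cv2.fitEllipse(k);print(e,wray('pics/w1.png',e[0],.085))
E
```

```text
((285.6094970703125, 131.6835479736328), (25.008712768554688, 25.64153289794922), 39.7596435546875) [ 0.48883284 -0.24863646  0.085     ]
```

View pics/w1z.png

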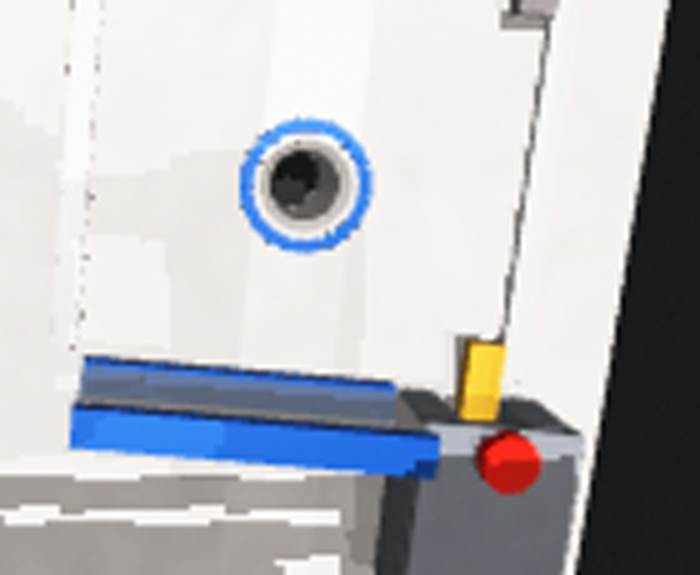

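```bash
python3 -m jog '[{"slide":[0,0.4,-4],"roll":0},{"slide":[0,0.9,-8],"roll":0},{"slide":[0,1.3,-12],"roll":0},{"slide":[0,1.7,-16],"roll":0},{"slide":[0,2.1,-20],"roll":0.4}]'
python3 plan.py 0.486 0.1 0.27 -3.3
```

```text
time: 1.45
ee_pos: [0.4812, -0.0894, 0.2714]
eef_rot: [0.512, 0.489, -0.509, 0.489]
ft_force: [1.2, 0.6, 0.3]
width: 0.0868
t 1.45 pos [ 0.4812 -0.0894  0.2714] yaw -2.43 tilt 0.19 slide [  0.19  -0.32 -18.94] roll 0.87 F [1.21 0.63 0.29] w 0.0868 tau [-0.013 -0.171 -0.01 ]
```

```bash
python3 -m jog '[{"slide":[0,0,-4],"roll":0},{"slide":[0,-0.1,-8],"roll":0},{"slide":[0,-0.2,-12],"roll":0},{"slide":[0.1,-0.3,-16],"roll":0.4},{"slide":[0.2,-0.3,-19],"roll":0.9}]'
python3 plan.py 0.487 0.235 0.23 -3.3
```

```text
time: 1.87
ee_pos: [0.4855, 0.1039, 0.2702]
eef_rot: [0.515, 0.486, -0.513, 0.486]
ft_force: [-0.1, -0.9, -0.4]
width: 0.0872
t 1.87 pos [0.4855 0.1039 0.2702] yaw -3.24 tilt 0.23 slide [  4.06  -0.61 -13.08] roll 0.06 F [-0.08 -0.92 -0.41] w 0.0872 tau [-0.028 -0.138 -0.02 ]
```

```bash
python3 -m jog '[{"slide":[0,-0.1,-4],"roll":0},{"slide":[1,-0.2,-8],"roll":0},{"slide":[2.5,-0.4,-12],"roll":0},{"slide":[4,-0.6,-13],"roll":0},{"slide":[4,-0.6,-13],"roll":0}]'
python3 -c "
from h import *
im=snap('pics/w2.png')"
python3 plan.py 0.487 0.27 0.23 -3.3
```

```text
time: 2.28
ee_pos: [0.4845, 0.2376, 0.2277]
eef_rot: [0.513, 0.488, -0.512, 0.486]
ft_force: [-0.2, 0.1, 0.0]
width: 0.0872
t 2.33 pos [0.4857 0.2354 0.229 ] yaw -3.06 tilt 0.16 slide [-0.09 -0.05 -3.47] roll 0.24 F [-0.52 -0.32  0.85] w 0.0871 tau [-0.054 -0.124  0.023]
```

View pics/w2.png

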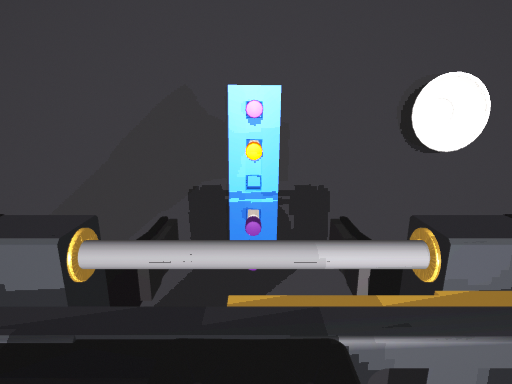

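The orange cap is at (254,151) with a purple cap behind it at (254,109). The empty hole is at (254,182).

```bash
python3 - <<'E'
from h import *
snap('pics/w3.png')
for f in ['pics/w2.png','pics/w3.png']:
    im=cv2.imread(f);hsv=cv2.cvtColor(im,cv2.COLOR_BGR2HSV)
    m=cv2.inRange(hsv,(8,120,120),(28,255,255));m[215:]=0
    n,l,st,ce=cv2.connectedComponentsWithStats(m);i=1+np.argmax(st[1:,4]);print(st[i],ce[i],wray(f,ce[i],.096),wray(f,ce[i],.092))
E
python3 plan.py 0.487 0.27 0.14 -3.3
```

```text
[246 141  15   9  33] [252.60606061 143.6969697 ] [0.48695216 0.27780854 0.096     ] [0.48691403 0.27743113 0.092     ]
[244 139  16  12  36] [250.88888889 142.05555556] [0.4868382  0.27695987 0.096     ] [0.48678274 0.27660179 0.092     ]
t 2.38 pos [0.4867 0.2339 0.2301] yaw -3.21 tilt 0.16 slide [ 9.02 -0.19 -3.58] roll 0.09 F [-0.13 -0.61  1.2 ] w 0.0871 tau [-0.048 -0.047  0.068]
```

Poor mask (only the shaded rim was segmented). I'll zoom in.

```bash
python3 - <<'E'
from h import *
f='pics/w3.png'
im=cv2.imread(f)
cv2.imwrite('pics/w3z.png',cv2.resize(im[80:210,210:300],None,fx=6,fy=6,interpolation=cv2.INTER_NEAREST)[:600+180][:780])
cv2.imwrite('pics/w3z.png',cv2.resize(im[90:190,215:295],None,fx=6,fy=6,interpolation=cv2.INTER_NEAREST))
hsv=cv2.cvtColor(im,cv2.COLOR_BGR2HSV)
m=cv2.inRange(hsv,(5,90,90),(40,255,255));m[215:]=0
n,l,st,ce=cv2.connectedComponentsWithStats(m)
for i in range(1,n):
  if st[i,4]>15:print(st[i],ce[i])
E
```

```text
[244 139  17  19 241] [251.89211618 147.83817427]
```

View pics/w3z.png

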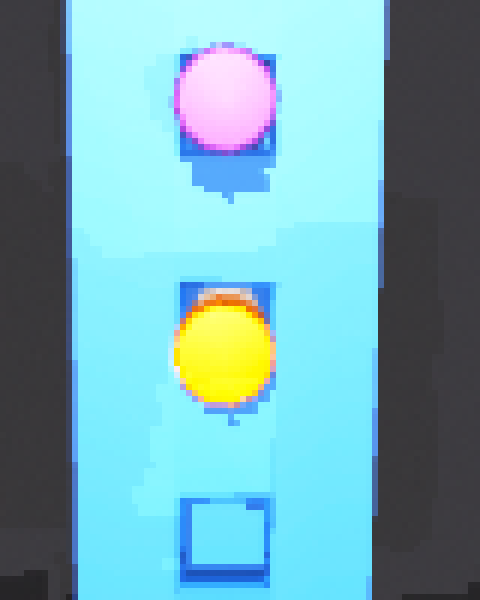

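```bash
python3 - <<'E'
from h import *
print(wray('pics/w3.png',(215+225.5/6-.5,90+356/6-.5),.096))
E
python3 plan.py 0.487 0.27 0.14 -3.3
```

```text
[0.48763942 0.27034086 0.096     ]
t 2.38 pos [0.4867 0.2339 0.2301] yaw -3.21 tilt 0.16 slide [ 9.02 -0.19 -3.58] roll 0.09 F [-0.13 -0.61  1.2 ] w 0.0871 tau [-0.048 -0.047  0.068]
```

```bash
python3 -m jog '[{"slide":[2,0,-2],"roll":0},{"slide":[5,0,-3.6],"roll":0},{"slide":[9,0,-3.6],"roll":0},{"slide":[9,0,-3.6],"roll":0},{"slide":[9,0,-3.6],"roll":0}]'
python3 plan.py 0.487 0.27 0.068 -3.3
```

```text
time: 2.8
ee_pos: [0.489, 0.268, 0.14]
eef_rot: [-0.514, -0.486, 0.514, -0.485]
ft_force: [0.0, 0.2, 0.1]
width: 0.087
t 2.8 pos [0.489 0.268 0.14 ] yaw -3.34 tilt 0.07 slide [ 7.2  -0.21 -0.18] roll -0.04 F [0.03 0.24 0.08] w 0.087 tau [-0.014 -0.099  0.06 ]
```

```bash
python3 -m jog '[{"slide":[2.5,-0.2,-0.2],"roll":0},{"slide":[5,-0.2,-0.2],"roll":0},{"slide":[6.5,-0.2,-0.2],"roll":0},{"slide":[7.2,-0.2,-0.2],"roll":0},{"slide":[7.2,-0.2,-0.2],"roll":0}]' 0.6
python3 plan.py 0.487 0.27 0.068 -3.3
```

```text
time: 3.22
ee_pos: [0.4882, 0.2692, 0.0691]
eef_rot: [0.515, 0.485, -0.515, 0.485]
ft_force: [-0.1, 0.3, 0.1]
width: 0.0614
t 3.22 pos [0.4882 0.2692 0.0691] yaw -3.45 tilt 0.03 slide [ 0.11 -0.13 -0.07] roll -0.15 F [-0.11  0.26  0.11] w 0.0614 tau [-0.039 -0.109  0.014]
```

```bash
python3 -m jog '[{"slide":[0.1,-0.1,-0.1],"roll":0},{"slide":[0.1,-0.1,-0.1],"roll":0},{"slide":[0.1,-0.1,-0.1],"roll":0},{"slide":[0.1,-0.1,-0.1],"roll":0},{"slide":[0.1,-0.1,-0.1],"roll":0}]' 1 15
python3 -m jog '[{"slide":[0,0,0],"roll":0},{"slide":[0,0,0],"roll":0},{"slide":[0,0,0],"roll":0},{"slide":[0,0,0],"roll":0},{"slide":[0,0,0],"roll":0}]'
python3 plan.py 0.487 0.27 0.24 -3.3; python3 -c "
from h import *
snap('pics/w4.png')"
```

```text
time: 3.63
ee_pos: [0.4876, 0.2704, 0.0687]
eef_rot: [0.515, 0.485, -0.514, 0.485]
ft_force: [-0.1, -0.2, -0.3]
width: 0.028
time: 4.05
ee_pos: [0.4878, 0.2705, 0.0689]
eef_rot: [0.515, 0.485, -0.514, 0.485]
ft_force: [-0.1, 0.8, 3.2]
width: 0.0166
t 4.05 pos [0.4878 0.2705 0.0689] yaw -3.45 tilt 0.09 slide [-17.11  -0.05   0.04] roll -0.15 F [-0.11  0.81  3.18] w 0.0166 tau [-0.038 -0.073 -0.022]
```

View pics/w4.png

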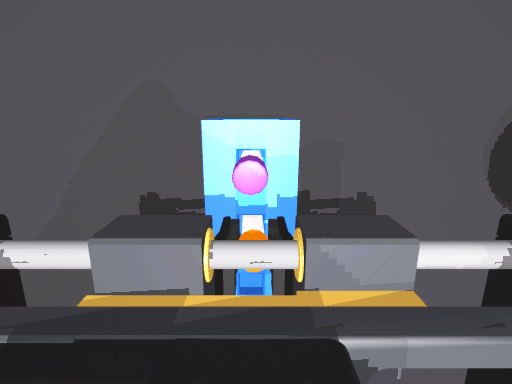

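The fingers are closed on the orange cap at (254,240), width 16.6 mm. Lifting.

```bash
python3 -m jog '[{"slide":[-1.5,0,0],"roll":0},{"slide":[-4,0,0],"roll":0},{"slide":[-8,0,0],"roll":0},{"slide":[-12,0,0],"roll":0},{"slide":[-15,0,0],"roll":0}]'
python3 -m jog '[{"slide":[-1.5,0,0],"roll":0},{"slide":[-2.5,0,2],"roll":0},{"slide":[-2.5,0,5],"roll":0},{"slide":[-2.5,0,9],"roll":0},{"slide":[-2.5,0,13],"roll":0}]'
python3 plan.py 0.4888 -0.2487 0.24 -7.8; python3 -c "
from h import *
cv2.imwrite('pics/s1.png',cv2.cvtColor(r.camera('side'),cv2.COLOR_RGB2BGR))"
```

```text
time: 4.52
ee_pos: [0.4875, 0.2708, 0.2218]
eef_rot: [0.516, 0.485, -0.514, 0.485]
ft_force: [0.1, -0.1, 0.9]
width: 0.0161
time: 4.93
ee_pos: [0.4792, 0.1403, 0.2464]
eef_rot: [0.515, 0.485, -0.513, 0.485]
ft_force: [0.7, -0.9, -0.7]
width: 0.0167
t 4.93 pos [0.4792 0.1403 0.2464] yaw -3.31 tilt 0.18 slide [ 0.56  3.21 38.78] roll 4.49 F [ 0.73 -0.89 -0.69] w 0.0167 tau [-0.103 -0.135  0.042]
```

View pics/s1.png

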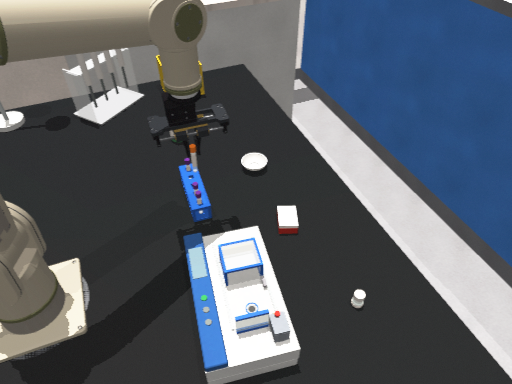

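The tube hangs upright from the fingers at (193,155) and the other tubes are undisturbed. Carrying it to the well.

```bash
python3 -m jog '[{"slide":[0,0.3,4],"roll":1},{"slide":[0,0.6,8],"roll":2},{"slide":[0,1,12],"roll":3},{"slide":[0,1.3,16],"roll":4},{"slide":[0,1.6,20],"roll":4.5}]'
python3 plan.py 0.4888 -0.2487 0.24 -7.8
```

```text
time: 5.4
ee_pos: [0.482, -0.0693, 0.2464]
eef_rot: [-0.535, -0.461, 0.536, -0.463]
ft_force: [1.2, 0.3, 0.0]
width: 0.0166
t 5.4 pos [ 0.482  -0.0693  0.2464] yaw -8.42 tilt 0.17 slide [ 0.69  3.3  17.64] roll -0.62 F [1.21 0.35 0.03] w 0.0166 tau [-0.014 -0.195 -0.025]
```

```bash
python3 -m jog '[{"slide":[0,0.8,4],"roll":0},{"slide":[0.2,1.6,8],"roll":0},{"slide":[0.5,2.5,12],"roll":-0.5},{"slide":[0.7,3.3,15.5],"roll":-0.6},{"slide":[0.7,3.3,17.5],"roll":-0.6}]'
python3 -m jog '[{"slide":[0,0,0],"roll":0},{"slide":[0,0,0],"roll":0}]'
python3 plan.py 0.4888 -0.2487 0.170 -7.8
```

```text
time: 5.82
ee_pos: [0.4881, -0.252, 0.2386]
eef_rot: [-0.533, -0.463, 0.535, -0.464]
ft_force: [-0.6, 0.2, -0.5]
width: 0.0167
time: 5.98
ee_pos: [0.4873, -0.2533, 0.2378]
eef_rot: [-0.534, -0.463, 0.535, -0.463]
ft_force: [-0.4, 0.9, -0.6]
width: 0.0163
t 5.98 pos [ 0.4873 -0.2533  0.2378] yaw -8.24 tilt 0.14 slide [ 6.78  0.09 -0.5 ] roll -0.44 F [-0.43  0.95 -0.59] w 0.0163 tau [-0.001 -0.083  0.011]
```

```bash
python3 -m jog '[{"slide":[2,0.1,-0.5],"roll":-0.4},{"slide":[4.5,0.1,-0.5],"roll":-0.4},{"slide":[6.8,0.1,-0.5],"roll":-0.4},{"slide":[6.8,0.1,-0.5],"roll":-0.4},{"slide":[6.8,0.1,-0.5],"roll":-0.4}]'
python3 -m jog '[{"slide":[0,0,0],"roll":0},{"slide":[0,0,0],"roll":0}]'
python3 plan.py 0.4888 -0.2487 0.150 -7.8
python3 -c "
from h import *
snap('pics/w5.png')
cv2.imwrite('pics/s2.png',cv2.cvtColor(r.camera('side'),cv2.COLOR_RGB2BGR))
a=cv2.imread('pics/s2.png')[210:350,180:300];cv2.imwrite('pics/s2z.png',cv2.resize(a,None,fx=4,fy=4,interpolation=cv2.INTER_CUBIC))"
```

```text
time: 6.4
ee_pos: [0.4888, -0.2469, 0.1696]
eef_rot: [-0.532, -0.466, 0.533, -0.465]
ft_force: [-0.0, -0.3, 0.3]
width: 0.0164
time: 6.57
ee_pos: [0.4899, -0.2463, 0.1714]
eef_rot: [-0.532, -0.465, 0.533, -0.466]
ft_force: [0.7, -0.5, -0.4]
width: 0.0163
t 6.57 pos [ 0.4899 -0.2463  0.1714] yaw -7.65 tilt 0.1 slide [ 2.14 -0.07  0.25] roll 0.15 F [ 0.68 -0.52 -0.37] w 0.0163 tau [ 0.009 -0.129  0.031]
```

View pics/w5.png

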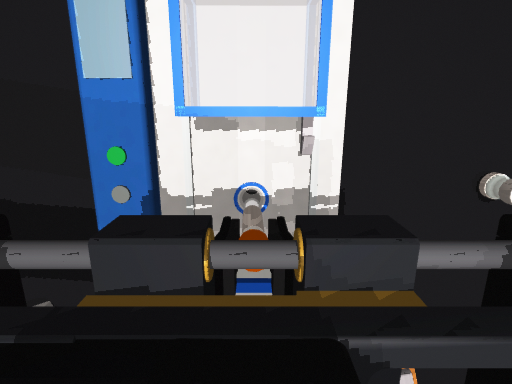

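View pics/s2z.png

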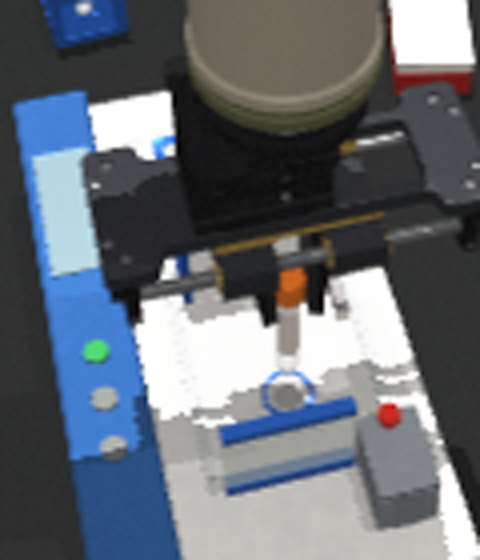

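```bash
python3 -m jog '[{"slide":[1,-0.1,0.25],"roll":0},{"slide":[2,-0.1,0.25],"roll":0},{"slide":[2,-0.1,0.25],"roll":0},{"slide":[2,-0.1,0.25],"roll":0},{"slide":[2,-0.1,0.25],"roll":0}]'
for i in 1 2 3; do python3 plan.py 0.4888 -0.2487 0.13 -7.8;done
```

```text
time: 7.08
ee_pos: [0.4881, -0.2491, 0.1508]
eef_rot: [-0.532, -0.465, 0.533, -0.465]
ft_force: [-0.5, -0.4, 0.4]
width: 0.0161
t 7.08 pos [ 0.4881 -0.2491  0.1508] yaw -7.69 tilt 0.11 slide [ 2.08  0.06 -0.05] roll 0.11 F [-0.49 -0.36  0.36] w 0.0161 tau [ 0.004 -0.106 -0.019]
t 7.08 pos [ 0.4881 -0.2491  0.1508] yaw -7.69 tilt 0.11 slide [ 2.08  0.06 -0.05] roll 0.11 F [-0.49 -0.36  0.36] w 0.0161 tau [ 0.004 -0.106 -0.019]
t 7.08 pos [ 0.4881 -0.2491  0.1508] yaw -7.69 tilt 0.11 slide [ 2.08  0.06 -0.05] roll 0.11 F [-0.49 -0.36  0.36] w 0.0161 tau [ 0.004 -0.106 -0.019]
```

```bash
python3 -m jog '[{"slide":[0.5,0,0],"roll":0},{"slide":[1,0,0],"roll":0},{"slide":[1.5,0,0],"roll":0},{"slide":[1.8,0,0],"roll":0},{"slide":[1.8,0,0],"roll":0}]'
python3 plan.py 0.4888 -0.2487 0.101 -7.8
```

```text
time: 7.5
ee_pos: [0.4876, -0.2489, 0.1318]
eef_rot: [-0.532, -0.466, 0.533, -0.465]
ft_force: [-0.2, -0.5, -0.2]
width: 0.0164
t 7.5 pos [ 0.4876 -0.2489  0.1318] yaw -7.69 tilt 0.16 slide [ 3.08  0.12 -0.04] roll 0.11 F [-0.25 -0.49 -0.2 ] w 0.0164 tau [-0.034 -0.101 -0.015]
```

The foot is 14 mm inside the well with no contact force. Lowering on.

```bash
python3 -m jog '[{"slide":[0.6,0.1,0],"roll":0},{"slide":[1.2,0.1,0],"roll":0},{"slide":[1.8,0.1,0],"roll":0},{"slide":[2.4,0.1,0],"roll":0},{"slide":[2.7,0.1,0],"roll":0}]'
python3 plan.py 0.4888 -0.2487 0.101 -7.8
```

```text
time: 7.92
ee_pos: [0.4881, -0.2489, 0.1036]
eef_rot: [-0.531, -0.466, 0.533, -0.464]
ft_force: [0.2, -0.1, -0.6]
width: 0.0161
t 7.92 pos [ 0.4881 -0.2489  0.1036] yaw -7.69 tilt 0.21 slide [ 0.26  0.07 -0.03] roll 0.11 F [ 0.21 -0.05 -0.57] w 0.0161 tau [-0.072 -0.099 -0.023]
```

```bash
for i in 1 ; do python3 -m jog '[{"slide":[0.15,0,0],"roll":0},{"slide":[0.25,0,0],"roll":0},{"slide":[0.35,0,0],"roll":0},{"slide":[0.45,0,0],"roll":0},{"slide":[0.45,0,0],"roll":0}]'; done
python3 plan.py 0.4888 -0.2487 0.101 -7.8
```

```text
time: 8.33
ee_pos: [0.4891, -0.2494, 0.1006]
eef_rot: [-0.532, -0.465, 0.533, -0.465]
ft_force: [-0.9, -0.5, 8.7]
width: 0.0164
t 8.33 pos [ 0.4891 -0.2494  0.1006] yaw -7.7 tilt 0.12 slide [-0.04 -0.04 -0.07] roll 0.1 F [-0.87 -0.51  8.71] w 0.0164 tau [0.036 0.282 0.044]
```

Contact of 8.7 N at z = 0.1006, which matches the floor of the well. Releasing.

```bash
python3 -m jog '[{"slide":[-0.1,0,0],"roll":0},{"slide":[-0.1,0,0],"roll":0},{"slide":[-0.1,0,0],"roll":0},{"slide":[-0.1,0,0],"roll":0},{"slide":[-0.1,0,0],"roll":0}]' 0.5
python3 plan.py 0.4888 -0.2487 0.24 -7.8
```

```text
time: 8.75
ee_pos: [0.489, -0.2493, 0.1014]
eef_rot: [-0.532, -0.465, 0.533, -0.465]
ft_force: [0.3, 0.4, 0.1]
width: 0.0401
t 8.75 pos [ 0.489  -0.2493  0.1014] yaw -7.69 tilt 0.13 slide [-13.86  -0.05  -0.04] roll 0.11 F [0.28 0.39 0.14] w 0.0401 tau [-0.034 -0.09   0.001]
```

```bash
python3 -m jog '[{"slide":[-1.5,0,0],"roll":0},{"slide":[-4,0,0],"roll":0},{"slide":[-8,0,0],"roll":0},{"slide":[-12,0,0],"roll":0},{"slide":[-14,0,0],"roll":0}]'
python3 plan.py 0.5151 -0.0554 0.24 -7.8
python3 -c "
from h import *
snap('pics/w6.png')"
```

```text
time: 9.17
ee_pos: [0.4904, -0.2493, 0.2462]
eef_rot: [-0.532, -0.464, 0.533, -0.467]
ft_force: [0.3, 0.0, 0.6]
width: 0.0433
t 9.17 pos [ 0.4904 -0.2493  0.2462] yaw -7.68 tilt 0.25 slide [  0.55  -0.15 -19.55] roll 0.12 F [0.34 0.02 0.56] w 0.0433 tau [-0.032 -0.103  0.019]
```

View pics/w6.png

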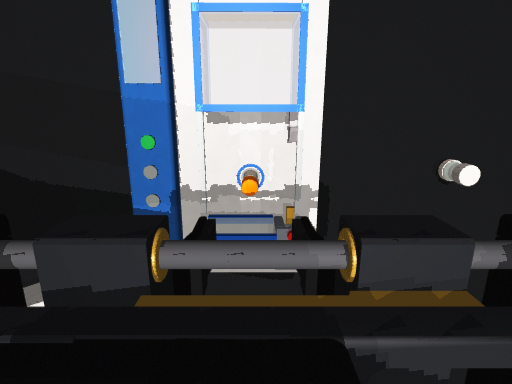

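The tube stands upright in the well, with its cap at (250,187) and the ring at (250,177). Closing the fingers and moving behind the guard.

```bash
python3 -m jog '[{"slide":[0,0,-4],"roll":0},{"slide":[0,0,-8],"roll":0},{"slide":[0,-0.1,-12],"roll":0},{"slide":[0,-0.1,-16],"roll":0},{"slide":[0,-0.1,-19.5],"roll":0}]' 1 30
python3 -m jog '[{"slide":[0,0,-0.5],"roll":0},{"slide":[0,0,-0.5],"roll":0},{"slide":[0,0,-0.5],"roll":0}]'
python3 plan.py 0.5151 -0.0554 0.15 -7.8
python3 -c "
from h import *
snap('pics/w7.png')
cv2.imwrite('pics/s3.png',cv2.cvtColor(r.camera('side'),cv2.COLOR_RGB2BGR))
a=cv2.imread('pics/s3.png')[190:350,150:310];cv2.imwrite('pics/s3z.png',cv2.resize(a,None,fx=3.7,fy=3.7,interpolation=cv2.INTER_CUBIC))"
```

```text
time: 9.63
ee_pos: [0.5164, -0.0537, 0.2477]
eef_rot: [0.532, 0.463, -0.532, 0.468]
ft_force: [0.3, -0.4, -0.4]
width: 0.0181
time: 9.88
ee_pos: [0.5169, -0.0491, 0.2474]
eef_rot: [0.532, 0.463, -0.532, 0.469]
ft_force: [-0.2, -0.8, 0.1]
width: 0.0029
t 9.88 pos [ 0.5169 -0.0491  0.2474] yaw -7.6 tilt 0.46 slide [ 9.75 -0.16  0.59] roll 0.2 F [-0.23 -0.81  0.09] w 0.0029 tau [-0.074 -0.023  0.017]
```

View pics/w7.png

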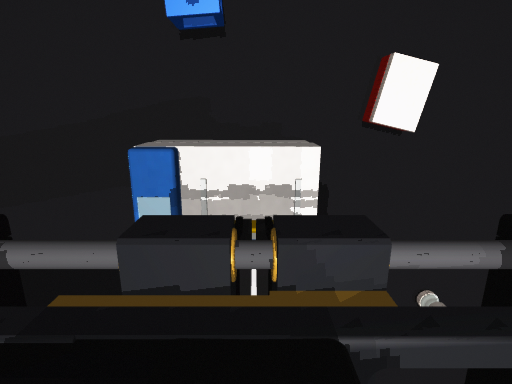

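View pics/s3z.png

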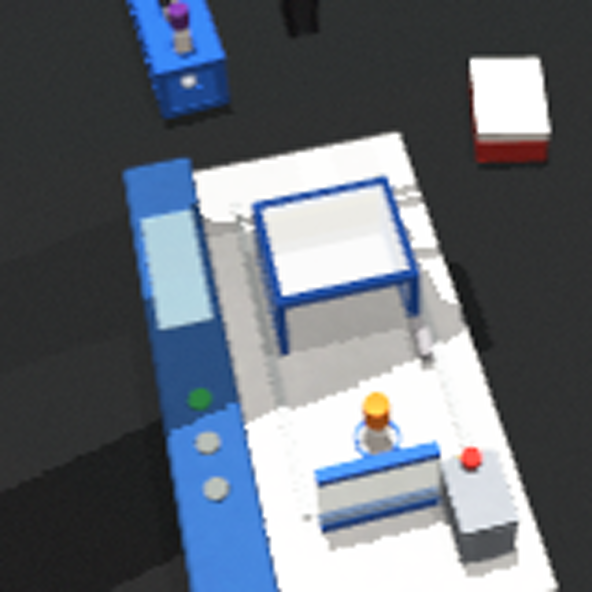

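```bash
python3 -m jog '[{"slide":[2,0,0.2],"roll":0},{"slide":[5,-0.1,0.4],"roll":0},{"slide":[8,-0.1,0.4],"roll":0},{"slide":[9.5,-0.2,0.4],"roll":0},{"slide":[9.5,-0.2,0.4],"roll":0.2}]'
python3 plan.py 0.5145 -0.0594 0.10 -7.8
```

```text
time: 10.4
ee_pos: [0.5124, -0.0566, 0.1488]
eef_rot: [-0.533, -0.462, 0.536, -0.465]
ft_force: [0.2, 0.2, 0.3]
width: 0.0006
t 10.4 pos [ 0.5124 -0.0566  0.1488] yaw -8.12 tilt 0.29 slide [4.88 0.25 0.22] roll -0.32 F [0.2  0.19 0.33] w 0.0006 tau [-0.02  -0.086  0.013]
```

```bash
python3 -m jog '[{"slide":[1.5,0.1,0],"roll":0},{"slide":[3,0.2,0],"roll":0},{"slide":[4.2,0.2,0],"roll":0},{"slide":[4.8,0.2,0],"roll":-0.3},{"slide":[4.8,0.2,0],"roll":-0.3}]'
python3 -c "
from h import *
cv2.imwrite('pics/s4.png',cv2.cvtColor(r.camera('side'),cv2.COLOR_RGB2BGR))
a=cv2.imread('pics/s4.png')[190:350,150:310];cv2.imwrite('pics/s4z.png',cv2.resize(a,None,fx=3.7,fy=3.7,interpolation=cv2.INTER_CUBIC))"
python3 plan.py 0.5145 -0.0594 0.10 -7.8
```

```text
time: 10.82
ee_pos: [0.514, -0.0576, 0.1002]
eef_rot: [-0.531, -0.464, 0.535, -0.465]
ft_force: [-0.2, -1.1, -0.6]
width: 0.0004
t 10.87 pos [ 0.5144 -0.0575  0.1011] yaw -7.85 tilt 0.29 slide [0.11 0.03 0.19] roll -0.05 F [0.38 0.67 0.21] w 0.0004 tau [ 0.015 -0.146  0.043]
```

View pics/s4z.png

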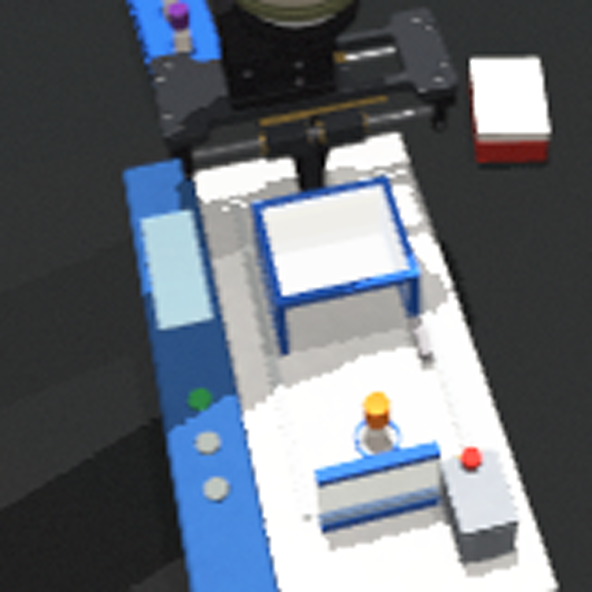

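```bash
python3 -m jog '[{"slide":[0.1,0,0.2],"roll":0},{"slide":[0.1,0,0.4],"roll":0},{"slide":[0.1,0,0.6],"roll":0},{"slide":[0.1,0,0.8],"roll":0},{"slide":[0.1,0,1.0],"roll":0}]'
python3 -m jog '[{"slide":[0,0,0.2],"roll":0},{"slide":[0,0,0.4],"roll":0},{"slide":[0,0,0.6],"roll":0},{"slide":[0,0,0.8],"roll":0},{"slide":[0,0,1.0],"roll":0}]'
cat > rd.py <<'E'
from h import *
R=np.array([.1351,.9908]);X=np.array([.9908,-.1351]);t=np.array([.4969,-.1892])
s=r.read_state();p=s['ee_pos'][:2]-t
print('t %.2f reader x %.4f y %.4f z %.4f Fy %.2f Fx %.2f Fz %.2f est travel-if-contact %.4f'%(s['time'],p@X,p@R,s['ee_pos'][2],s['ft_force'][:2]@R,s['ft_force'][:2]@X,s['ft_force'][2],p@R-.0095-.046+.06))
E
python3 rd.py
```

```text
time: 11.28
ee_pos: [0.5132, -0.0677, 0.1004]
eef_rot: [-0.532, -0.463, 0.534, -0.466]
ft_force: [-0.5, 0.2, 0.6]
width: 0.0004
time: 11.7
ee_pos: [0.5118, -0.0779, 0.1005]
eef_rot: [-0.532, -0.463, 0.534, -0.466]
ft_force: [0.3, 0.8, -0.1]
width: 0.0003
t 11.70 reader x -0.0003 y 0.1123 z 0.1005 Fy 0.82 Fx 0.14 Fz -0.14 est travel-if-contact 0.1168
```

```bash
python3 -m jog '[{"slide":[0,0,0.2],"roll":0},{"slide":[0,0,0.4],"roll":0},{"slide":[0,0,0.6],"roll":0},{"slide":[0,0,0.8],"roll":0},{"slide":[0,0,1.0],"roll":0}]'
python3 rd.py
python3 -m jog '[{"slide":[0,0,0.2],"roll":0},{"slide":[0,0,0.4],"roll":0},{"slide":[0,0,0.6],"roll":0},{"slide":[0,0,0.8],"roll":0},{"slide":[0,0,1.0],"roll":0}]' >/dev/null
python3 rd.py
```

```text
time: 12.12
ee_pos: [0.5104, -0.0875, 0.1005]
eef_rot: [-0.532, -0.463, 0.534, -0.466]
ft_force: [0.9, 1.6, -0.8]
width: 0.0003
t 12.12 reader x -0.0003 y 0.1025 z 0.1005 Fy 1.73 Fx 0.72 Fz -0.84 est travel-if-contact 0.1070
t 12.53 reader x -0.0003 y 0.0924 z 0.1005 Fy 1.76 Fx 0.75 Fz -1.32 est travel-if-contact 0.0969
```

Contact with the strip: about 1.7 N, steady. The spring can start no earlier than 0.044 of travel, so I'll push on to about 0.057.

```bash
python3 -m jog '[{"slide":[0,0,0.2],"roll":0},{"slide":[0,0,0.4],"roll":0},{"slide":[0,0,0.6],"roll":0},{"slide":[0,0,0.8],"roll":0},{"slide":[0,0,1.0],"roll":0}]' >/dev/null; python3 rd.py
python3 -m jog '[{"slide":[0,0,0.2],"roll":0},{"slide":[0,0,0.4],"roll":0},{"slide":[0,0,0.6],"roll":0},{"slide":[0,0,0.8],"roll":0},{"slide":[0,0,1.0],"roll":0}]' >/dev/null; python3 rd.py
python3 -m jog '[{"slide":[0,0,0.2],"roll":0},{"slide":[0,0,0.4],"roll":0},{"slide":[0,0,0.6],"roll":0},{"slide":[0,0,0.8],"roll":0},{"slide":[0,0,1.0],"roll":0}]' >/dev/null; python3 rd.py
python3 -m jog '[{"slide":[0,0,0.2],"roll":0},{"slide":[0,0,0.4],"roll":0},{"slide":[0,0,0.6],"roll":0},{"slide":[0,0,0.8],"roll":0},{"slide":[0,0,1.0],"roll":0}]' >/dev/null; python3 rd.py
```

```text
t 12.95 reader x -0.0004 y 0.0822 z 0.1005 Fy 1.87 Fx 0.75 Fz -1.02 est travel-if-contact 0.0867
t 13.37 reader x -0.0004 y 0.0720 z 0.1006 Fy 1.38 Fx 0.46 Fz -0.61 est travel-if-contact 0.0765
t 13.78 reader x -0.0004 y 0.0618 z 0.1006 Fy 0.81 Fx 1.01 Fz -1.25 est travel-if-contact 0.0663
t 14.20 reader x -0.0004 y 0.0516 z 0.1007 Fy 1.74 Fx 0.07 Fz -1.22 est travel-if-contact 0.0561
```

Now smaller steps of 5 mm, reading the force after each.

```bash
python3 -m jog '[{"slide":[0,0,0.1],"roll":0},{"slide":[0,0,0.2],"roll":0},{"slide":[0,0,0.3],"roll":0},{"slide":[0,0,0.4],"roll":0},{"slide":[0,0,0.5],"roll":0}]' >/dev/null; python3 rd.py
python3 -m jog '[{"slide":[0,0,0.1],"roll":0},{"slide":[0,0,0.2],"roll":0},{"slide":[0,0,0.3],"roll":0},{"slide":[0,0,0.4],"roll":0},{"slide":[0,0,0.5],"roll":0}]' >/dev/null; python3 rd.py
python3 -m jog '[{"slide":[0,0,0.1],"roll":0},{"slide":[0,0,0.2],"roll":0},{"slide":[0,0,0.3],"roll":0},{"slide":[0,0,0.4],"roll":0},{"slide":[0,0,0.5],"roll":0}]' >/dev/null; python3 rd.py
python3 -m jog '[{"slide":[0,0,0.1],"roll":0},{"slide":[0,0,0.2],"roll":0},{"slide":[0,0,0.3],"roll":0},{"slide":[0,0,0.4],"roll":0},{"slide":[0,0,0.5],"roll":0}]' >/dev/null; python3 rd.py
```

```text
t 14.62 reader x -0.0005 y 0.0465 z 0.1007 Fy 2.02 Fx 1.03 Fz -1.51 est travel-if-contact 0.0510
t 15.03 reader x -0.0005 y 0.0415 z 0.1007 Fy 2.33 Fx -0.10 Fz -0.76 est travel-if-contact 0.0460
t 15.45 reader x -0.0005 y 0.0364 z 0.1007 Fy 2.20 Fx -0.06 Fz -0.58 est travel-if-contact 0.0409
t 15.87 reader x -0.0005 y 0.0318 z 0.1007 Fy 5.14 Fx 0.25 Fz -0.74 est travel-if-contact 0.0363
```

The spring started at a travel of about 0.036–0.041, so the catch should be near 0.000–0.005. Continuing carefully.

```bash
python3 -m jog '[{"slide":[0,0,0.1],"roll":0},{"slide":[0,0,0.2],"roll":0},{"slide":[0,0,0.3],"roll":0},{"slide":[0,0,0.4],"roll":0},{"slide":[0,0,0.5],"roll":0}]' >/dev/null; python3 rd.py
python3 -m jog '[{"slide":[0,0,0.1],"roll":0},{"slide":[0,0,0.2],"roll":0},{"slide":[0,0,0.3],"roll":0},{"slide":[0,0,0.4],"roll":0},{"slide":[0,0,0.5],"roll":0}]' >/dev/null; python3 rd.py
```

```text
t 16.28 reader x -0.0005 y 0.0272 z 0.1007 Fy 5.74 Fx 0.54 Fz -0.56 est travel-if-contact 0.0317
t 16.70 reader x -0.0005 y 0.0228 z 0.1008 Fy 6.77 Fx 0.42 Fz -0.55 est travel-if-contact 0.0273
```

```bash
python3 -m jog '[{"slide":[0,0,0.1],"roll":0},{"slide":[0,0,0.2],"roll":0},{"slide":[0,0,0.3],"roll":0},{"slide":[0,0,0.4],"roll":0},{"slide":[0,0,0.5],"roll":0}]' >/dev/null; python3 rd.py
python3 -m jog '[{"slide":[0,0,0.1],"roll":0},{"slide":[0,0,0.15],"roll":0},{"slide":[0,0,0.2],"roll":0},{"slide":[0,0,0.25],"roll":0},{"slide":[0,0,0.3],"roll":0}]' >/dev/null; python3 rd.py
```

```text
t 17.12 reader x -0.0005 y 0.0187 z 0.1008 Fy 6.94 Fx -0.01 Fz -0.18 est travel-if-contact 0.0232
t 17.53 reader x -0.0005 y 0.0166 z 0.1008 Fy 7.20 Fx 0.55 Fz -0.23 est travel-if-contact 0.0211
```

```bash
python3 -m jog '[{"slide":[0,0,0.1],"roll":0},{"slide":[0,0,0.15],"roll":0},{"slide":[0,0,0.2],"roll":0},{"slide":[0,0,0.25],"roll":0},{"slide":[0,0,0.3],"roll":0}]' >/dev/null; python3 rd.py
python3 -m jog '[{"slide":[0,0,0.1],"roll":0},{"slide":[0,0,0.15],"roll":0},{"slide":[0,0,0.2],"roll":0},{"slide":[0,0,0.25],"roll":0},{"slide":[0,0,0.3],"roll":0}]' >/dev/null; python3 rd.py
```

```text
t 17.95 reader x -0.0005 y 0.0146 z 0.1008 Fy 7.69 Fx -0.46 Fz -0.11 est travel-if-contact 0.0191
t 18.37 reader x -0.0006 y 0.0137 z 0.1008 Fy 11.40 Fx -0.88 Fz 1.41 est travel-if-contact 0.0182
```

```bash
python3 -m jog '[{"slide":[0,0,0.22],"roll":0},{"slide":[0,0,0.27],"roll":0},{"slide":[0,0,0.31],"roll":0},{"slide":[0,0,0.35],"roll":0},{"slide":[0,0,0.4],"roll":0}]' >/dev/null; python3 rd.py
python3 -m jog '[{"slide":[0,0,0.22],"roll":0},{"slide":[0,0,0.27],"roll":0},{"slide":[0,0,0.31],"roll":0},{"slide":[0,0,0.35],"roll":0},{"slide":[0,0,0.4],"roll":0}]' >/dev/null; python3 rd.py
```

```text
t 18.78 reader x -0.0006 y 0.0126 z 0.1008 Fy 13.17 Fx -1.04 Fz 1.99 est travel-if-contact 0.0171
t 19.20 reader x -0.0006 y 0.0115 z 0.1008 Fy 14.85 Fx -1.75 Fz 2.92 est travel-if-contact 0.0160
```

The force is above what I expected here (14.9 N at about 14 mm before the catch). I'll look before pushing more.

```bash
python3 - <<'E'
from h import *
cv2.imwrite('pics/s5.png',cv2.cvtColor(r.camera('side'),cv2.COLOR_RGB2BGR))
a=cv2.imread('pics/s5.png')[200:350,170:310];cv2.imwrite('pics/s5z.png',cv2.resize(a,None,fx=4,fy=4,interpolation=cv2.INTER_CUBIC))
cv2.imwrite('pics/t5.png',cv2.cvtColor(r.camera('top'),cv2.COLOR_RGB2BGR))
a=cv2.imread('pics/t5.png')[175:275,300:440];cv2.imwrite('pics/t5z.png',cv2.resize(a,None,fx=5.5,fy=5.5,interpolation=cv2.INTER_CUBIC))
E
python3 rd.py
```

```text
t 19.30 reader x -0.0006 y 0.0114 z 0.1008 Fy 13.02 Fx -1.30 Fz 2.48 est travel-if-contact 0.0159
```

View pics/s5z.png

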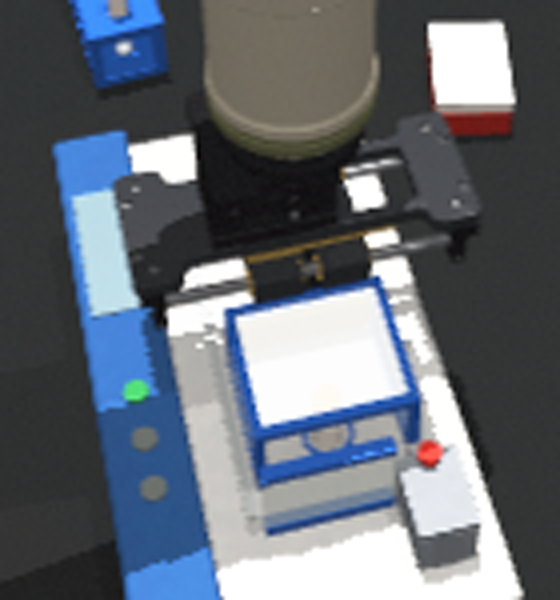

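View pics/t5z.png

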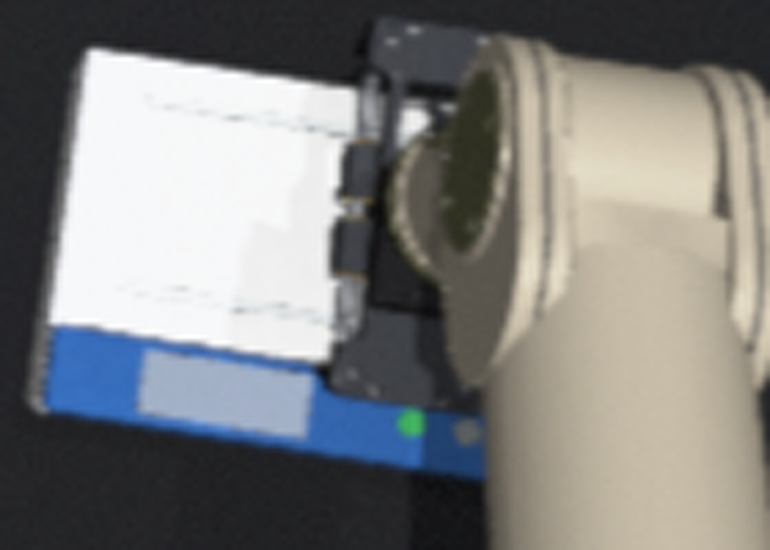

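Nothing blocks the guard: the hood is over the tube, the red pin is visible at (428,453), and there is no stray contact. Some of the excess was transient, since it settled to 13 N. I'll continue gently.

```bash
python3 -m jog '[{"slide":[0,0,0.26],"roll":0},{"slide":[0,0,0.3],"roll":0},{"slide":[0,0,0.33],"roll":0},{"slide":[0,0,0.33],"roll":0},{"slide":[0,0,0.33],"roll":0}]' >/dev/null; python3 rd.py
python3 -m jog '[{"slide":[0,0,0.26],"roll":0},{"slide":[0,0,0.3],"roll":0},{"slide":[0,0,0.33],"roll":0},{"slide":[0,0,0.33],"roll":0},{"slide":[0,0,0.33],"roll":0}]' >/dev/null; python3 rd.py
```

```text
t 19.72 reader x -0.0007 y 0.0109 z 0.1009 Fy 12.73 Fx -1.80 Fz 1.91 est travel-if-contact 0.0154
t 20.13 reader x -0.0007 y 0.0105 z 0.1009 Fy 13.85 Fx -1.42 Fz 3.71 est travel-if-contact 0.0150
```

```bash
python3 - <<'E'
from h import *
s=r.read_state();print(s['ft_force'].round(2),s['torque'].round(3),s['joint_positions'].round(3))
snap('pics/w8.png')
cv2.imwrite('pics/s6.png',cv2.cvtColor(r.camera('side'),cv2.COLOR_RGB2BGR))
a=cv2.imread('pics/s6.png')[260:345,200:300];cv2.imwrite('pics/s6z.png',cv2.resize(a,None,fx=7,fy=7,interpolation=cv2.INTER_CUBIC))
Y=np.array([.1351,.9908]);X=np.array([.9908,-.1351]);t=np.array([.4969,-.1892])
# predicted pixel of hood -y top edge corners for various travels
for tr in (.02,.015,.01,.005,0):
    for x in (-.045,.045):
        w=t+X*x+Y*(tr-.06-.04); p=proj('side',np.array([*w,.143])); print(tr,x,p.round(1),((p-[200,260])*7).round(0))
E
python3 rd.py
```

```text
[ 0.46 13.91  3.71] [ 2.858 -0.1   -0.068] [ 0.785  0.289 -0.59   1.828  0.164  1.082  0.014]
0.02 -0.045 [233.5 306. ] [234. 322.]
0.02 0.045 [274.4 296.6] [521. 256.]
0.015 -0.045 [234.  308.1] [238. 337.]
0.015 0.045 [275.1 298.6] [526. 270.]
0.01 -0.045 [234.5 310.2] [241. 352.]
0.01 0.045 [275.8 300.6] [530. 284.]
0.005 -0.045 [235.  312.4] [245. 366.]
0.005 0.045 [276.5 302.7] [535. 299.]
0 -0.045 [235.5 314.5] [249. 382.]
0 0.045 [277.1 304.7] [540. 313.]
t 20.23 reader x -0.0007 y 0.0105 z 0.1009 Fy 12.90 Fx -2.56 Fz 2.70 est travel-if-contact 0.0150
```

View pics/s6z.png

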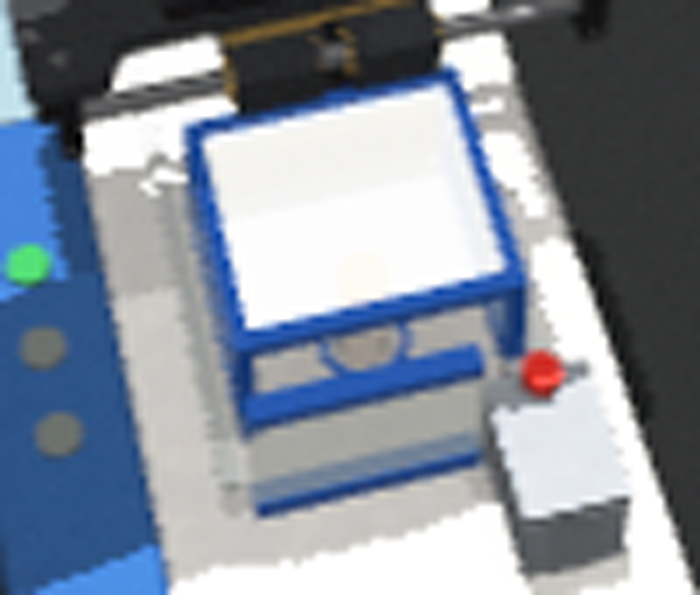

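View pics/w8.png

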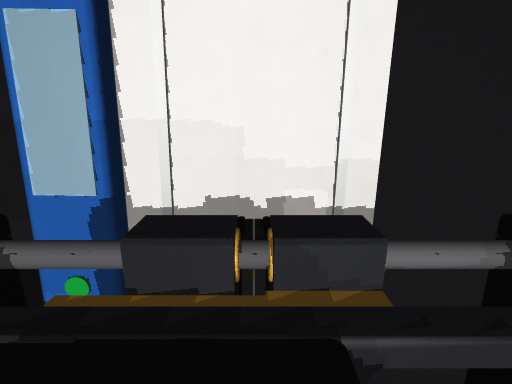

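The hood corners in the side view (243,340 and 522,278 in the zoom) put travel at about 0.014, matching the arm estimate. The lag fits a plain 13 N resistance, so I'll continue in about 1 mm steps.

```bash
python3 -m jog '[{"slide":[0,0,0.28],"roll":0},{"slide":[0,0,0.32],"roll":0},{"slide":[0,0,0.35],"roll":0},{"slide":[0,0,0.38],"roll":0},{"slide":[0,0,0.38],"roll":0}]' >/dev/null; python3 rd.py
python3 -m jog '[{"slide":[0,0,0.28],"roll":0},{"slide":[0,0,0.32],"roll":0},{"slide":[0,0,0.35],"roll":0},{"slide":[0,0,0.38],"roll":0},{"slide":[0,0,0.38],"roll":0}]' >/dev/null; python3 rd.py
```

```text
t 20.65 reader x -0.0007 y 0.0097 z 0.1009 Fy 13.82 Fx -1.51 Fz 3.36 est travel-if-contact 0.0142
t 21.07 reader x -0.0007 y 0.0090 z 0.1009 Fy 14.31 Fx -1.64 Fz 3.01 est travel-if-contact 0.0135
```

```bash
python3 -m jog '[{"slide":[0,0,0.3],"roll":0},{"slide":[0,0,0.34],"roll":0},{"slide":[0,0,0.38],"roll":0},{"slide":[0,0,0.38],"roll":0},{"slide":[0,0,0.38],"roll":0}]' >/dev/null; python3 rd.py
python3 -m jog '[{"slide":[0,0,0.3],"roll":0},{"slide":[0,0,0.34],"roll":0},{"slide":[0,0,0.38],"roll":0},{"slide":[0,0,0.38],"roll":0},{"slide":[0,0,0.38],"roll":0}]' >/dev/null; python3 rd.py
```

```text
t 21.48 reader x -0.0008 y 0.0083 z 0.1010 Fy 13.56 Fx -2.54 Fz 3.19 est travel-if-contact 0.0128
t 21.90 reader x -0.0008 y 0.0076 z 0.1010 Fy 13.61 Fx -1.93 Fz 3.89 est travel-if-contact 0.0121
```

```bash
python3 -m jog '[{"slide":[0,0,0.3],"roll":0},{"slide":[0,0,0.35],"roll":0},{"slide":[0,0,0.4],"roll":0},{"slide":[0,0,0.4],"roll":0},{"slide":[0,0,0.4],"roll":0}]' >/dev/null; python3 rd.py
python3 -m jog '[{"slide":[0,0,0.3],"roll":0},{"slide":[0,0,0.35],"roll":0},{"slide":[0,0,0.4],"roll":0},{"slide":[0,0,0.4],"roll":0},{"slide":[0,0,0.4],"roll":0}]' >/dev/null; python3 rd.py
python3 -m jog '[{"slide":[0,0,0.3],"roll":0},{"slide":[0,0,0.35],"roll":0},{"slide":[0,0,0.4],"roll":0},{"slide":[0,0,0.4],"roll":0},{"slide":[0,0,0.4],"roll":0}]' >/dev/null; python3 rd.py
```

```text
t 22.32 reader x -0.0008 y 0.0068 z 0.1010 Fy 13.97 Fx -2.45 Fz 4.38 est travel-if-contact 0.0113
t 22.73 reader x -0.0009 y 0.0061 z 0.1010 Fy 13.80 Fx -2.44 Fz 4.05 est travel-if-contact 0.0106
t 23.15 reader x -0.0009 y 0.0055 z 0.1011 Fy 15.07 Fx -3.48 Fz 3.86 est travel-if-contact 0.0100
```

```bash
python3 -m jog '[{"slide":[0,0,0.32],"roll":0},{"slide":[0,0,0.36],"roll":0},{"slide":[0,0,0.4],"roll":0},{"slide":[0,0,0.4],"roll":0},{"slide":[0,0,0.4],"roll":0}]' >/dev/null; python3 rd.py
python3 -m jog '[{"slide":[0,0,0.32],"roll":0},{"slide":[0,0,0.36],"roll":0},{"slide":[0,0,0.4],"roll":0},{"slide":[0,0,0.4],"roll":0},{"slide":[0,0,0.4],"roll":0}]' >/dev/null; python3 rd.py
```

```text
t 23.57 reader x -0.0010 y 0.0049 z 0.1011 Fy 15.87 Fx -2.76 Fz 4.72 est travel-if-contact 0.0094
t 23.98 reader x -0.0010 y 0.0037 z 0.1011 Fy 11.81 Fx -2.87 Fz 3.86 est travel-if-contact 0.0082
```

The force fell from 15.9 to 11.8 N, a possible click. Checking the pin.

```bash
python3 - <<'E'
from h import *
cv2.imwrite('pics/s7.png',cv2.cvtColor(r.camera('side'),cv2.COLOR_RGB2BGR))
A=[]
for n in ('s4','s6','s7'):
    a=cv2.imread(f'pics/{n}.png')[285:345,230:295];A.append(cv2.resize(a,None,fx=4,fy=4,interpolation=cv2.INTER_CUBIC))
    im=cv2.imread(f'pics/{n}.png');hsv=cv2.cvtColor(im,cv2.COLOR_BGR2HSV);m=(cv2.inRange(hsv,(0,150,90),(6,255,255))|cv2.inRange(hsv,(174,150,90),(180,255,255)));q=np.zeros_like(m);q[290:340,255:300]=m[290:340,255:300]
    ys,xs=np.nonzero(q);print(n,len(xs),xs.mean(),ys.mean(),ys.min(),ys.max())
cv2.imwrite('pics/cmp.png',np.hstack(A))
E
python3 rd.py
```

```text
s4 23 276.95652173913044 313.5217391304348 311 316
s6 23 276.9130434782609 312.7826086956522 310 315
s7 24 276.875 311.6666666666667 309 314
t 24.03 reader x -0.0010 y 0.0036 z 0.1011 Fy 12.18 Fx -2.05 Fz 3.63 est travel-if-contact 0.0081
```

View pics/cmp.png

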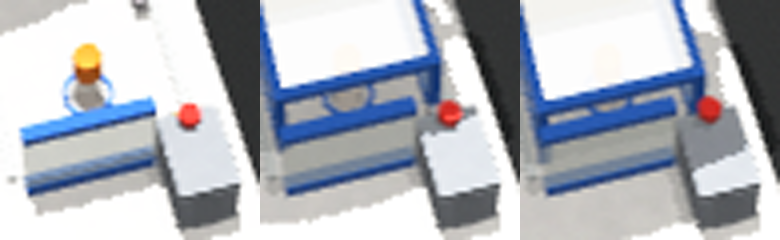

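The pin row went from 313.5 to 312.8 to 311.7, so it is still rising (about 6 of its 7 mm) and has not dropped. Not clicked yet, so I'll continue gently.

```bash
python3 -m jog '[{"slide":[0,0,0.27],"roll":0},{"slide":[0,0,0.3],"roll":0},{"slide":[0,0,0.33],"roll":0},{"slide":[0,0,0.36],"roll":0},{"slide":[0,0,0.36],"roll":0}]' >/dev/null; python3 rd.py
python3 -m jog '[{"slide":[0,0,0.3],"roll":0},{"slide":[0,0,0.34],"roll":0},{"slide":[0,0,0.37],"roll":0},{"slide":[0,0,0.37],"roll":0}]' >/dev/null; python3 rd.py
```

```text
t 24.45 reader x -0.0010 y 0.0000 z 0.1010 Fy 6.06 Fx -1.86 Fz 2.57 est travel-if-contact 0.0045
t 24.78 reader x -0.0010 y -0.0018 z 0.1010 Fy 10.26 Fx -2.35 Fz 3.19 est travel-if-contact 0.0027
```

The guard snapped on by 3.6 mm and the push fell to 6 N: the click. I'll stop pushing, check the pin and back off.

```bash
python3 -m jog '[{"slide":[0,0,-0.5],"roll":0},{"slide":[0,0,-1],"roll":0},{"slide":[0,0,-1.5],"roll":0},{"slide":[0,0,-2],"roll":0},{"slide":[0,0,-2.5],"roll":0}]' >/dev/null; python3 rd.py
python3 - <<'E'
from h import *
cv2.imwrite('pics/s8.png',cv2.cvtColor(r.camera('side'),cv2.COLOR_RGB2BGR))
im=cv2.imread('pics/s8.png');hsv=cv2.cvtColor(im,cv2.COLOR_BGR2HSV);m=(cv2.inRange(hsv,(0,150,90),(6,255,255))|cv2.inRange(hsv,(174,150,90),(180,255,255)));q=np.zeros_like(m);q[290:340,255:300]=m[290:340,255:300]
ys,xs=np.nonzero(q);print(len(xs),xs.mean(),ys.mean(),ys.min(),ys.max())
cv2.imwrite('pics/s8z.png',cv2.resize(im[250:350,200:300],None,fx=6,fy=6,interpolation=cv2.INTER_CUBIC))
E
```

```text
t 25.20 reader x -0.0020 y 0.0230 z 0.1022 Fy 0.12 Fx 0.06 Fz 0.51 est travel-if-contact 0.0275
25 276.8 313.36 311 316
```

View pics/s8z.png

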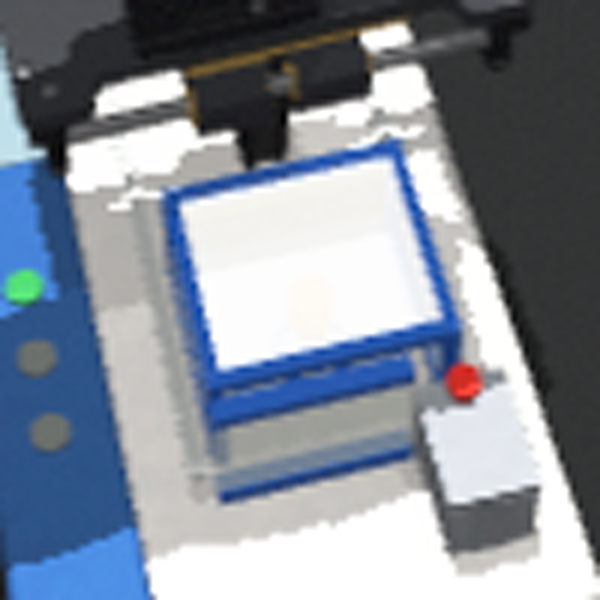

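The pin has dropped back to row 313.4. With the fingers withdrawn the hood stays at a travel of about 0.001, with no spring-back. I'll raise the arm clear and do a final check.

```bash
python3 -m jog '[{"slide":[-1.5,0,-0.5],"roll":0},{"slide":[-4,0,-1],"roll":0},{"slide":[-7,0,-1],"roll":0},{"slide":[-11,0,-1],"roll":0},{"slide":[-14,0,-1],"roll":0}]'
python3 -m jog '[{"slide":[0,0,-3],"roll":0},{"slide":[0,0,-7],"roll":0},{"slide":[0,0,-10],"roll":0},{"slide":[0,0,-12],"roll":0},{"slide":[0,0,-12],"roll":0}]' >/dev/null
python3 -m jog '[{"slide":[0,0,0],"roll":0},{"slide":[0,0,0],"roll":0},{"slide":[0,0,0],"roll":0},{"slide":[0,0,0],"roll":0},{"slide":[0,0,0],"roll":0}]'
python3 - <<'E'
from h import *
for n in('side','top'): cv2.imwrite(f'pics/{n}9.png',cv2.cvtColor(r.camera(n),cv2.COLOR_RGB2BGR))
a=cv2.imread('pics/side9.png')
A=cv2.resize(a[150:350,170:310],None,fx=2.9,fy=2.9,interpolation=cv2.INTER_CUBIC)
B=cv2.resize(cv2.imread('pics/top9.png'),None,fx=.75,fy=.75)
cv2.imwrite('pics/side9z.png',A)
E
```

```text
time: 25.67
ee_pos: [0.5004, -0.1616, 0.2454]
eef_rot: [0.533, 0.489, -0.514, 0.461]
ft_force: [0.2, -0.7, 0.5]
width: 0.0003
time: 26.5
ee_pos: [0.5122, -0.0381, 0.2516]
eef_rot: [0.533, 0.49, -0.512, 0.463]
ft_force: [0.2, -0.5, -0.1]
width: 0.0003
```

View pics/side9z.png

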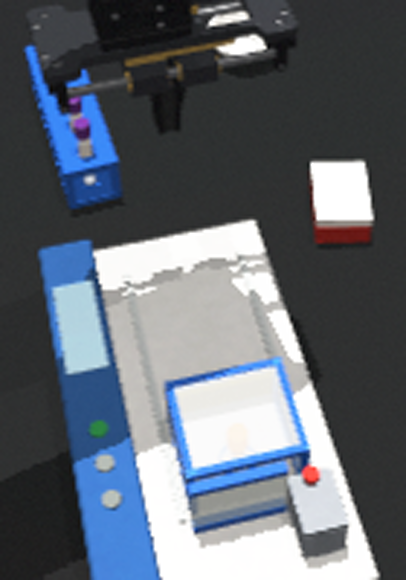

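View pics/top9.png

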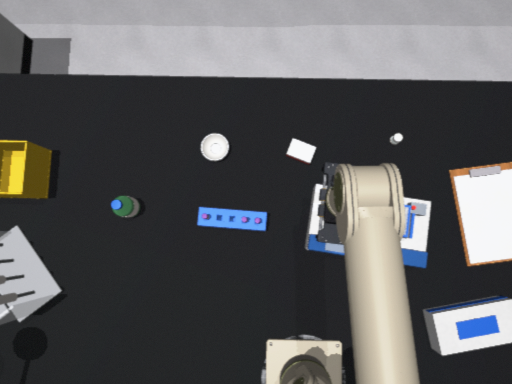

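The hood is still shut over the tube, with the orange cap visible through it at (237,437) in the zoom and the pin down. The three purple tubes and the bystanders are where they were, and the gripper is clear of everything. Handing in.

```bash
python3 -c "
from bench import r
print(r.close_job())"
```

```text
the job is handed in; nothing more can be done
None
```

The orange-capped tube is standing in the reader's well with the guard latched shut over it. I handed the job in at about 27 s.

- **Tube:** I gripped it by the cap, lowered it into the well until I felt the bottom (8.7 N, at the height expected for a fully seated tube), and released it upright.
- **Guard:** I met the yellow strip at about 24 mm/s and pushed with closed fingers. The click was clear: the guard moved on 3.6 mm by itself and the push fell to 6 N. One follow-up step reached 10 N, and then I backed off.
- **Force:** The highest push I read was about 16 N, below the 22 N limit. I read the force only at the end of each move, so brief peaks in between were not seen. Over the last 15 mm it ran at 13 to 16 N, a little above the 10 to 14 N in the description; the pictures showed nothing in the way.
- **False click:** An earlier dip from 15.9 to 11.8 N was not the click, because the pin was still rising in the side view.
- **Last checks:** With the fingers withdrawn, the pin had dropped back and the guard stayed at a travel of about 0.001 m. The purple-capped tubes and bystanders looked unmoved, and the gripper was touching nothing.

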